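# Set both tube indexing rings to their marker clips

## Task

On the welding table two tubes stand in the rings of two indexing stands. On each stand, gently push the upright post of the lever around with the outside of the fingers, without gripping it, until the ring's pointer lines up with the marker clip on the scale. Do not lift or tip the tubes, shift the clips or disturb the other things on the table.

Things in the scene. Friction and masses are not known exactly. Their poses are not given: they have to be found in the camera images.
- stand_a: Indexing stand A, the one with the wider tube (plain pipe, 54 mm across): fixed aluminium disc, 160 mm across and 24 mm high, topped by a scale plate 188 mm across whose upper face is 32 mm above the table. Origin on the turning axis at table level; z up; its +x points to the middle of the scale (black marks every 10 degrees, longer every 30). Fixed; yaw varies.
- ring_a (a joint): Angle (rad) of the steel ring that turns on stand A about the vertical axis; 0 when its black pointer points along the stand's +x, positive counterclockwise seen from above, stops at -1.2 and 1.2. Friction of about 2 N felt at the post; no spring: it stays where it is left.
- clip_a (a joint): Angle (rad) of the marker clip on the rim of stand A's scale, same zero and sense as the ring: pointer and clip agree when the two values are equal. Stiff; must not be shifted.
- post_a (a point): Centre of the top of the lever's upright post on stand A, 110 mm above the table. The post is round, black, 18 mm across, upright from 43 to 110 mm above the table, free on all sides, 115 mm from the turning axis, near the end of a flat lever bar (top 43 mm above the table) that leaves the ring opposite the pointer, so along the stand's -x at joint 0.
- pointer_a (a point): Tip of the ring's black pointer on stand A, 77 mm from the turning axis, on the ring's side opposite the lever. Its x axis points outward from the turning axis.
- mark_a (a point): Inner tip of the dark steel marker clip (block 16 x 18 x 16 mm with a narrow nose pointing at the axis) on stand A's rim, 83 mm from the turning axis. Its x axis points outward from the turning axis.
- tube_a: Loose steel tube standing upright in the ring's socket on stand A, 54 mm across, 70 mm long; origin at the centre of its foot, 47 mm above the table; its top is 117 mm above the table.
- stand_b: Indexing stand B, the one with the narrower tube (38 mm across, with a 64 mm flange round its top): fixed aluminium disc, 160 mm across and 24 mm high, topped by a scale plate 188 mm across whose upper face is 32 mm above the table. Origin on the turning axis at table level; z up; its +x points to the middle of the scale (black marks every 10 degrees, longer every 30). Fixed; yaw varies.
- ring_b (a joint): Angle (rad) of the steel ring that turns on stand B about the vertical axis; 0 when its black pointer points along the stand's +x, positive counterclockwise seen from above, stops at -1.2 and 1.2. Friction of about 2 N felt at the post; no spring: it stays where it is left.
- clip_b (a joint): Angle (rad) of the marker clip on the rim of stand B's scale, same zero and sense as the ring: pointer and clip agree when the two values are equal. Stiff; must not be shifted.
- post_b (a point): Centre of the top of the lever's upright post on stand B, 110 mm above the table. The post is round, black, 18 mm across, upright from 43 to 110 mm above the table, free on all sides, 115 mm from the turning axis, near the end of a flat lever bar (top 43 mm above the table) that leaves the ring opposite the pointer, so along the stand's -x at joint 0.
- pointer_b (a point): Tip of the ring's black pointer on stand B, 77 mm from the turning axis, on the ring's side opposite the lever. Its x axis points outward from the turning axis.
- mark_b (a point): Inner tip of the dark steel marker clip (block 16 x 18 x 16 mm with a narrow nose pointing at the axis) on stand B's rim, 83 mm from the turning axis. Its x axis points outward from the turning axis.
- tube_b: Loose steel tube standing upright in the ring's socket on stand B, 38 mm across with a 64 mm flange at the top, 60 mm long; origin at the centre of its foot, 47 mm above the table; its top is 107 mm above the table.
- jig_block: Bystander: black stepped block 60 x 55 x 58 mm. Leave it where it is.
- screwdriver: Bystander: screwdriver with a yellow handle, lying. Leave it where it is.
- locating_pin: Bystander: steel pin 28 mm across, 40 mm high, standing. Leave it where it is.
- bent_tube: Bystander: bent steel tube 28 mm across, 360 mm long, lying. Leave it where it is.
- spanner: Bystander: steel spanner, lying. Leave it where it is.
Not all that is in view belongs to the job. Leave any red or yellow look-alike of the stand_b alone.

How it is judged (in metres and radians):
At the end, for the whole second after the job is handed in: On both stands the pointer is within 0.06 rad (about 3.4 degrees) of the marker clip and at rest, the tube stands upright in its socket (not raised more than 5 mm, tilt under 0.15 rad), and the clip is within 5 mm of where it was (angle between the x axis of pointer_a and the x axis of mark_a, either way round below 0.06 rad and velocity of joint ring_a between -0.02 and 0.02 rad/s and z of tube_a in the frame of stand_a below 0.052 m and angle between each of tube_a, tube_b's own z axis and vertical below 0.15 rad and distance of each of mark_a, mark_b from where it was at the start of the episode below 0.005 m and angle between the x axis of pointer_b and the x axis of mark_b, either way round below 0.06 rad and velocity of joint ring_b between -0.02 and 0.02 rad/s and z of tube_b in the frame of stand_b below 0.052 m); the robot touches nothing.
It fails at once if a tube is lifted out or tipped (z of tube_a in the frame of stand_a above 0.057 m or angle between any of tube_a, tube_b's own z axis and vertical above 0.2 rad or z of tube_b in the frame of stand_b above 0.057 m).
It fails at once if a marker clip is shifted by more than 5 mm (distance of any of mark_a, mark_b from where it was at the start of the episode above 0.005 m).
It fails at once if a stand or its lever is pushed with more than 30 N (contact force between any of the fingers, the arm and stand_a above 30 N or contact force between any of the fingers, the arm and stand_b above 30 N).
It fails at once if a lever post is taken between the fingers ((horizontal distance between the grasp point and post_a below 0.011 m and contact force between the fingers and stand_a above 0.3 N) or (horizontal distance between the grasp point and post_b below 0.011 m and contact force between the fingers and stand_b above 0.3 N)).
It fails at once if another thing on the table is moved by more than 25 mm (distance of any of jig_block, screwdriver, locating_pin, bent_tube, spanner from where it was at the start of the episode above 0.025 m).
It also fails if it takes over 59 s, if anything falls off the work surface, if the arm or the gripper's body presses on something with over 40 N, if the wrist force passes 120 N, or if a joint passes its speed limit or range.

## Robot

A 6-joint arm with a two-finger parallel gripper is mounted at the origin on the work surface. World frame = base frame: x ahead of the robot, y to its left, z up, the work surface at z = 0. Lengths are in m, angles in degrees, forces in N, time in s.
With the tool pointing down it reaches from about 0.375 to 0.75 m from the base axis. Payload 9 kg.
Tool frame: the origin (TCP) lies where the fingers leave the gripper's body, on its centre line; the fingertips stand 73 mm ahead of it and the grasp point (between the pads) lies 54 mm ahead of it (robot.tip_reach is the distance from the TCP to the fingertips, in m); z points along the fingers, y is the direction in which the jaws open and shut (so a half turn about z gives the same grasp; the last joint's range is limited). The gripper opens to 85 mm and grips with 20 to 120 N. Pads are 22 mm wide; open, the fingers measure 114 mm over their backs; the gripper's body (76 mm by 85 mm) begins 54 mm behind the grasp point. The pads swing forward as they close: fully open they stand 13 mm farther back than shut.
Start: joints at [62.813, 5.964, 5.575, 89.605, 0, 77.527], TCP at [0.152, 0.58, 0.304] pointing down, gripper open.
Joint ranges: [-171.21, 171.21], [-48.23, 106.86], [-62.78, 66.21], [-105.2, 120.99], [-86.42, 89.51], [-180, 180]. Speed limits (degrees/s): [127.2, 127.2, 147.25, 180, 180, 180].

## Interface

Orientations are given as [roll, pitch, yaw] about the fixed x, y, z axes, in that order (R = Rz(yaw) Ry(pitch) Rx(roll)).
In Python, from plant import robot gives the robot as it stands. Calls block until the motion is done:
- robot.move_pose(position, orientation): joint-space move of the TCP to a pose.
- robot.line_to(position, vel=0.15, rotation=None, guard=None): straight line of the TCP; rotation=None keeps the orientation; vel is the mean speed in m/s. With guard (N) it stops when the force on the tool has changed by that much, and returns True; else False.
- robot.goto_joints(angles): joint-space move.
- robot.set_gripper(opening): finger opening in m; the grip force is fixed at half the most; returns when the fingers have stopped.
- robot.pause(seconds).
- robot.ik(position, orientation): joint angles nearest the present ones, or None.
- robot.observe(): the state.
- robot.grab_frame(name): name is "scene" or "top" or "wrist"; returns the picture (480x640x3 uint8, blue, green, red); there is no depth.
- robot.get_calibration(name): a dict with "vertical_fov" (degrees; the focal length in pixels is half the picture's height over the tangent of half this angle, whatever the lens; pixels are square), "cx", "cy" (the principal point, pixels), "k1" (the pictures are not rectified: a ray, as slopes to the right and down, at radius r is drawn at 1 + k1 r^2 times it, then the intrinsics apply), "rvec" (rotation vector, rad) and "tvec" (3), from world to camera coordinates, as OpenCV has them. Camera axes: x right, y down, z forward; pixel columns grow to the right and rows downward; lengths in m; the calibration is good to about 2 mm. A picture is of the moment at which its call begins: read the wrist's pose just before it. get_calibration takes no time and is no camera call; for the wrist camera it gives the pose at the moment of the call.
A pose or a line that the arm cannot do raises robot.IKError and nothing moves.
- robot.job_done(): hands the job in, once; it reports no verdict.
The state is a dict: "time": time; "q": joint angles; "qvel": joint speeds; "joint_torque": joint torques, N m; "tool_pos": TCP position; "tcp_rot": TCP orientation; "ft_force": force on the tool from outside, world axes, zero at the start; "torque": the same for the moment, N m; "gripper_width": finger opening in m.
Only numpy, scipy, OpenCV 4.12 (cv2) and the standard library are available. Lean on these libraries where they do the work, as an engineer would, in place of code of your own. Each camera call takes 0.05 s, during which the arm holds its last target.

## Working session

There is one attempt and no reset: what is moved stays moved. The work goes in short steps, each a Python script; the robot and the scene stay as the last script left them, time stands still between calls to the robot, and variables do not carry over. Pictures are saved under pics/ and viewed, and the job is handed in when it is done.

```bash
ls; mkdir -p pics; python3 - <<'E'
from plant import robot
import cv2
for n in ("scene","top","wrist"):
    c=robot.get_calibration(n); print(n,{k:(v if not hasattr(v,'tolist') else v.tolist()) for k,v in c.items()})
    cv2.imwrite(f"pics/{n}0.png",robot.grab_frame(n))
s=robot.observe();print(s)
E
```

```text
pics
scene {'vertical_fov': 43.958973662937154, 'cx': 322.91046456918656, 'cy': 240.8297463817714, 'k1': -0.16658702787297522, 'rvec': [1.39822759271094, 2.030576610217886, -0.9683842246763414], 'tvec': [0.2130094282883017, -0.2474573249031388, 2.014777435023067]}
top {'vertical_fov': 46.70280853849404, 'cx': 320.4813286840595, 'cy': 240.4115587961087, 'k1': 0.024294251802287375, 'rvec': [2.119959064605288, -2.1111584926152704, 0.2164778910271126], 'tvec': [-0.004910770976321252, 0.5366496204044988, 1.390455314498992]}
wrist {'vertical_fov': 59.85228050566209, 'cx': 322.61316219786283, 'cy': 241.4860206278187, 'k1': 0.0216968533079305, 'rvec': [-2.2952283153254496, -1.7721852186884588, -0.2564509125036376], 'tvec': [-0.5993640215393036, -0.03691184311060199, 0.3789258319714623]}
{'time': 0.15, 'q': array([6.28118551e+01, 5.99021457e+00, 5.53927075e+00, 8.96034074e+01,
       7.27640961e-04, 7.75264018e+01]), 'qvel': array([ 0.02858695, -0.08275615,  0.13322523, -0.03221637,  0.07126851,
        0.04620897]), 'joint_torque': array([ 4.78527785e-03, -5.57352662e+01,  5.04007602e+01,  1.25193450e-02,
       -1.91692175e-04,  7.19389242e-07]), 'tool_pos': array([0.15231718, 0.58017656, 0.30332546]), 'tcp_rot': array([-1.79947089e+02, -1.24497620e-02,  1.65285447e+02]), 'ft_force': array([ 1.03778703,  0.60714924, -0.05274557]), 'torque': array([-0.0420244 , -0.00105647, -0.01638715]), 'gripper_width': 0.0851606471325593}
```

View pics/top0.png

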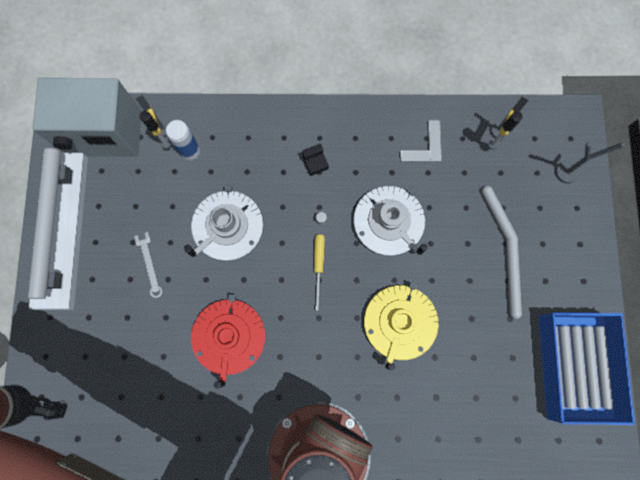

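View pics/scene0.png

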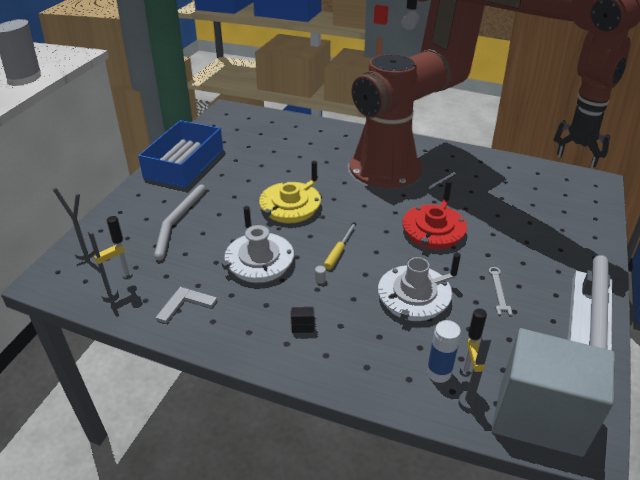

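View pics/wrist0.png

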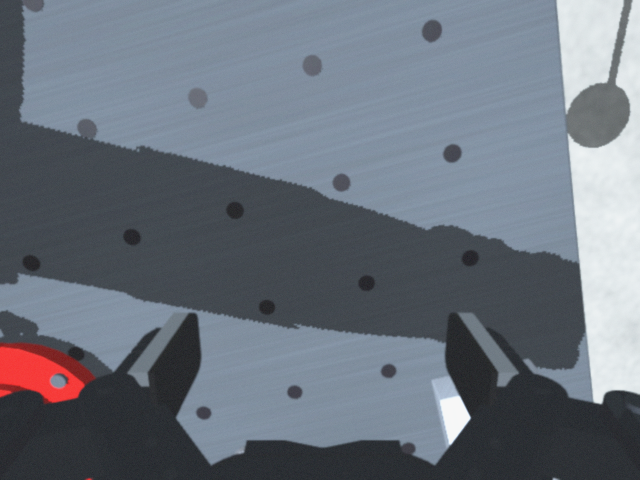

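Four stand-like discs appear in the top view: white ones at (227,225) and (389,220), a red one at (228,337) and a yellow one at (401,322). The red and yellow ones are look-alikes. I'll enlarge the two white ones to tell A from B.

```bash
python3 - <<'E'
import cv2,numpy as np
t=cv2.imread("pics/top0.png"); s=cv2.imread("pics/scene0.png")
f=lambda im,x,y,w=45,k=4.4:cv2.resize(im[y-w:y+w,x-w:x+w],(396,396),interpolation=cv2.INTER_CUBIC)
cv2.imwrite("pics/crop_top.png",np.hstack([f(t,227,225),f(t,389,220)]))
cv2.imwrite("pics/crop_scene.png",np.hstack([f(s,416,285),f(s,260,248)]))
E
```

```text
(no output)
```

View pics/crop_top.png

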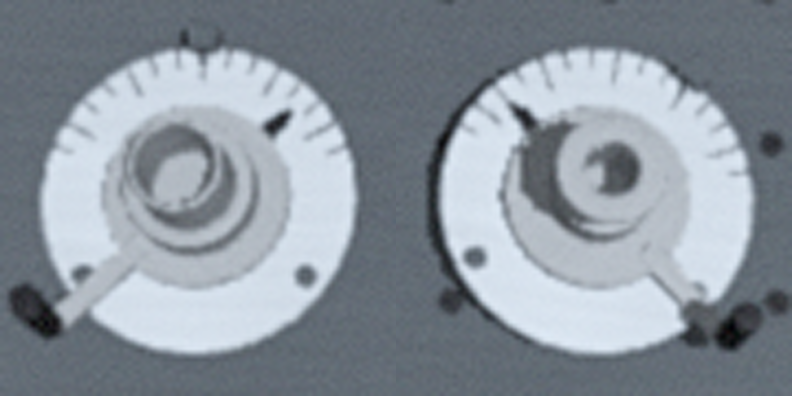

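View pics/crop_scene.png

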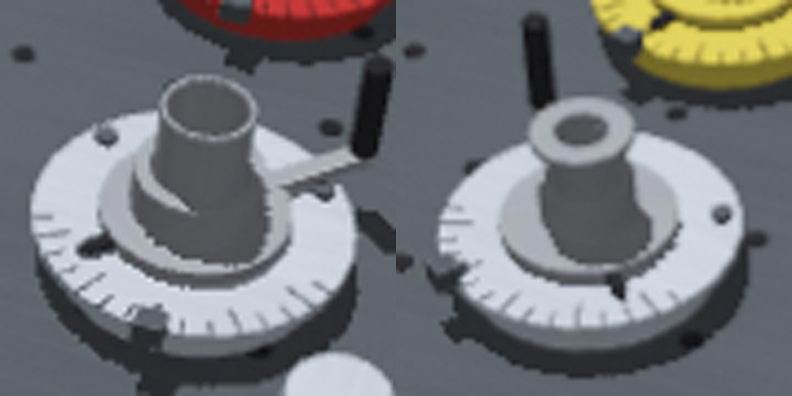

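Left white stand (227,225) is A: plain wide tube. Right one (389,220) is B: flanged tube. In the 4.4x crop, A's pointer is at (283,120) and its clip at (203,40). B's pointer is at (520,113) and its clip around (690,75). Next I'll measure from top and wrist pictures.

```bash
cat > h.py <<'E'
import cv2,numpy as np
from scipy.optimize import least_squares
def K(c):
    f=240/np.tan(np.radians(c["vertical_fov"])/2); return np.array([[f,0,c["cx"]],[0,f,c["cy"]],[0,0,1.]]),np.array([c["k1"],0,0,0.])
def ray(c,px,z):
    k,d=K(c); p=cv2.undistortPoints(np.float64(px).reshape(-1,1,2),k,d)[:,0]
    R=cv2.Rodrigues(np.float64(c["rvec"]))[0]; o=-R.T@np.float64(c["tvec"])
    v=np.c_[p,np.ones(len(p))]@R
    return o[:2]+v[:,:2]*((z-o[2])/v[:,2])[:,None]
def proj(c,P):
    k,d=K(c); return cv2.projectPoints(np.float64(P).reshape(-1,1,3),np.float64(c["rvec"]),np.float64(c["tvec"]),k,d)[0][:,0]
def circ(p,r):
    return least_squares(lambda q:np.hypot(p[:,0]-q[0],p[:,1]-q[1])-r,p.mean(0),loss="soft_l1",f_scale=.001)
E
python3 - <<'E'
from plant import robot
from h import *
t=cv2.imread("pics/top0.png");c=robot.get_calibration("top")
m=(t.min(2)>165).astype(np.uint8)*255
for n,(x,y) in dict(A=(227,225),B=(389,220)).items():
    q=np.zeros_like(m);q[y-45:y+45,x-45:x+45]=m[y-45:y+45,x-45:x+45]
    cs=max(cv2.findContours(q,0,2)[0],key=cv2.contourArea)
    hull=cv2.convexHull(cs)[:,0]
    w=ray(c,hull,.032); r=circ(w,.094)
    print(n,r.x,np.abs(r.fun).mean(), len(hull))
k,_=K(c)
f=lambda u,v,ox:(ox[0]+u/4.4,ox[1]+v/4.4)
A=(182,180);B=(389-45-396/4.4,175)
for n,p,z in [("postA",f(20,298,A),.11),("ptrA",f(290,110,A),.037),("clipA",f(203,55,A),.04),("postB",f(748,318,B),.11),("ptrB",f(513,102,B),.037),("clipB",f(690,80,B),.04)]: print(n,p,ray(c,[p],z))
for p in [(0,0),(640,0)]: print(ray(c,[p],0))
E
```

```text
A [0.58273959 0.24650896] 0.0009683373244732435 32
B [ 0.59800715 -0.18496923] 0.0005243207361242789 35
postA (186.54545454545453, 247.72727272727272) [[0.50525786 0.33027092]]
ptrA (247.9090909090909, 205.0) [[0.63572352 0.19103047]]
clipA (228.13636363636363, 192.5) [[0.66915562 0.24438323]]
postB (424.0, 247.27272727272725) [[ 0.50896061 -0.26043433]]
ptrB (370.59090909090907, 198.1818181818182) [[ 0.65605992 -0.13616831]]
clipB (410.8181818181818, 193.1818181818182) [[ 0.66948246 -0.24349055]]
[[1.26019517 0.93563485]]
[[ 1.27017061 -0.93498495]]
```

```bash
python3 - <<'E'
from plant import robot
from h import *
from scipy.spatial.transform import Rotation as Ro
c=robot.get_calibration("wrist");s=robot.observe()
R=cv2.Rodrigues(np.float64(c["rvec"]))[0];o=-R.T@np.float64(c["tvec"])
T=Ro.from_euler("xyz",s["tcp_rot"],degrees=True).as_matrix()
print("cam in tool",T.T@(o-s["tool_pos"])); print("axes cols",(T.T@R.T).round(3)); print(o,robot.tip_reach)
for n,C in dict(A=(.583,.2465),B=(.598,-.185)).items():
  for yaw in range(-180,180,45):
    for z in (.3,):
      Tm=Ro.from_euler("xyz",[180,0,yaw],degrees=True).as_matrix()
      ct=T.T@(o-s["tool_pos"])
      for dx in (0.0,):
        p=np.array([C[0]+dx,C[1],0])-Tm@np.array([ct[0],ct[1],0]); p[2]=z
        q=robot.ik(p,[180,0,yaw]); print(n,yaw,p.round(3),None if q is None else np.round(q,0))
E
```

```text
cam in tool [ 0.07340014  0.0001782  -0.06921844]
axes cols [[ 0.001 -0.958 -0.286]
 [ 1.     0.001 -0.001]
 [ 0.001 -0.286  0.958]]
[0.08140038 0.59905083 0.37255966] 0.0726
A -180 [0.656 0.246 0.3  ] [10. 25. 27. 92.  0. 10.]
A -135 [0.635 0.298 0.3  ] [ 15.  25.  27.  92.   0. -30.]
A -90 [0.583 0.32  0.3  ] [ 18.  18.  18.  91.   0. -72.]
A -45 [0.531 0.299 0.3  ] [  17.    8.    7.   89.    0. -118.]
A 0 [0.51  0.247 0.3  ] [  13.   -0.   -1.   89.    0. -167.]
A 45 [0.531 0.195 0.3  ] [  7.  -0.  -1.  89.   0. 142.]
A 90 [0.583 0.173 0.3  ] [ 4.  7.  7. 89.  0. 94.]
A 135 [0.635 0.194 0.3  ] [ 6. 17. 18. 91.  0. 51.]
B -180 [ 0.671 -0.185  0.3  ] [-26.  24.  26.  92.   0. -26.]
B -135 [ 0.65  -0.133  0.3  ] [-23.  17.  18.  91.   0. -68.]
B -90 [ 0.598 -0.112  0.3  ] [ -23.    7.    7.   89.    0. -113.]
B -45 [ 0.546 -0.133  0.3  ] [ -27.   -1.   -2.   89.    0. -162.]
B 0 [ 0.525 -0.185  0.3  ] [-33.  -2.  -3.  89.   0. 147.]
B 45 [ 0.546 -0.237  0.3  ] [-36.   5.   4.  89.   0.  99.]
B 90 [ 0.598 -0.258  0.3  ] [-35.  15.  15.  90.   0.  55.]
B 135 [ 0.65  -0.237  0.3  ] [-31.  23.  25.  92.   0.  14.]
```

```bash
cat >> h.py <<'E'
def look(robot,C,name):
    robot.move_pose([C[0]+.0073,C[1],.30],[180,0,0]); robot.pause(.2)
    c=robot.get_calibration("wrist"); im=robot.grab_frame("wrist")
    cv2.imwrite(f"pics/{name}.png",im); np.save(f"pics/{name}.npy",c,allow_pickle=True); return im,c
E
python3 - <<'E'
from plant import robot
from h import *
robot.set_gripper(0.0)
look(robot,(.583,.2465),"wA"); print(robot.observe()["time"])
look(robot,(.598,-.185),"wB"); print(robot.observe()["time"],robot.observe()["gripper_width"])
E
```

```text
4.7417
9.5917 0.0001436469652514193
```

View pics/wA.png

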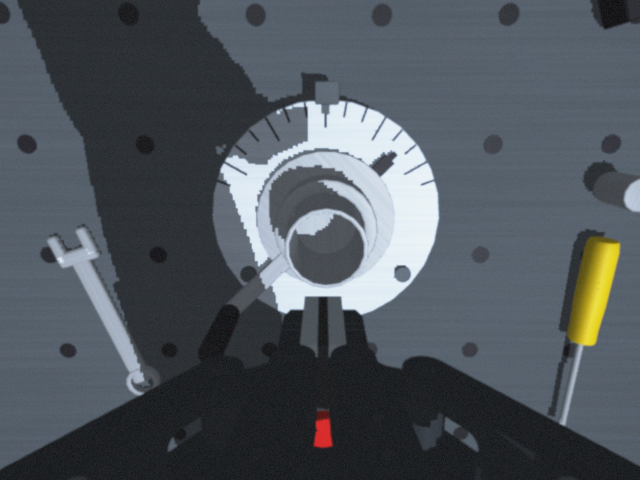

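View pics/wB.png

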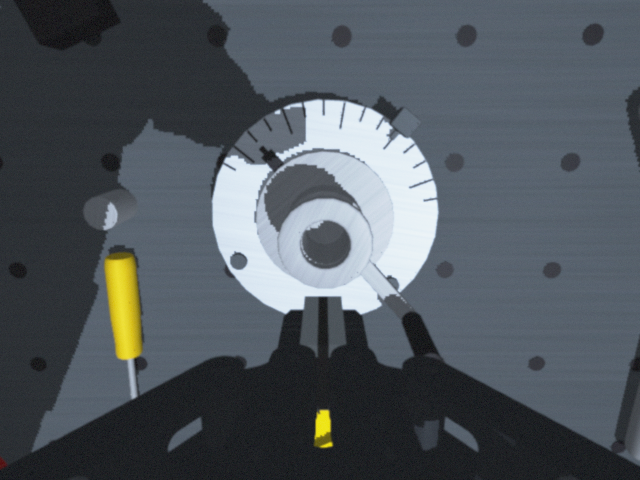

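Pictures wA and wB show the plates lit, with A's pointer tip near (393,155) and clip nose near (326,110), and B's pointer tip near (264,150) and clip nose near (393,143). I'll enlarge these before picking pixels.

```bash
python3 - <<'E'
from h import *
o=[]
for n in "AB":
    im=cv2.imread(f"pics/w{n}.png");c=np.load(f"pics/w{n}.npy",allow_pickle=True).item()
    o.append(cv2.resize(im[80:205,225:425],(800,500),interpolation=cv2.INTER_CUBIC))
    m=(im.min(2)>175).astype(np.uint8)
    cs=max(cv2.findContours(m,0,1)[0],key=cv2.contourArea)[:,0]
    w=ray(c,cs,.032); C0=dict(A=(.583,.2465),B=(.598,-.185))[n]
    for _ in range(3):
        r=np.hypot(*(w-C0).T); k=w[(r>.0905)&(r<.0975)]; f=circ(k,.094); C0=f.x
    print(n,C0,len(k),np.abs(f.fun).mean())
    cv2.imwrite(f"pics/w{n}_z.png",o[-1])
E
```

```text
A [0.5810519  0.24598828] 343 0.0009211553112701927
B [ 0.5961192  -0.18634165] 472 0.0014931511690821136
```

View pics/wA_z.png

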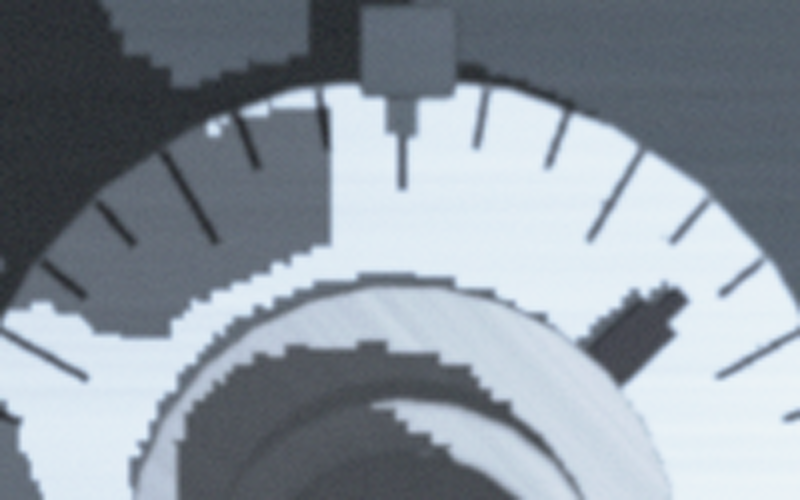

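View pics/wB_z.png

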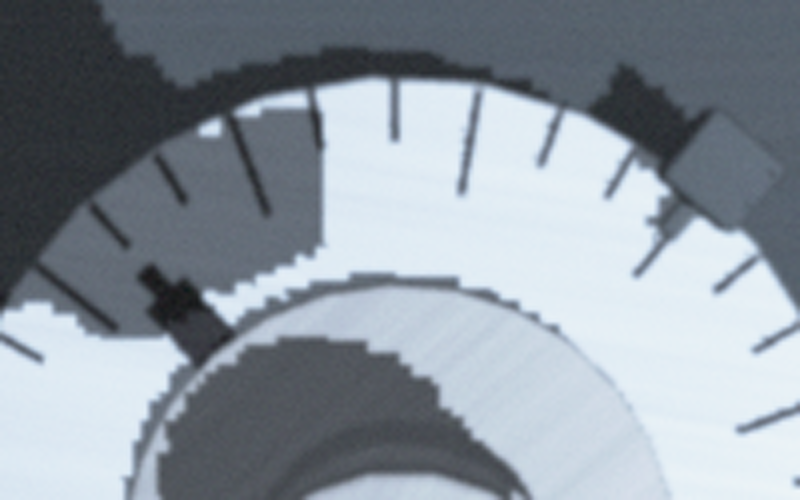

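```bash
python3 - <<'E'
from h import *
S=lambda u,v:(225+(u+.5)/4-.5,80+(v+.5)/4-.5)
D=dict(A=[("ptr tip",672,306,.037),("ptr tip2",683,298,.037),("ptr root",607,368,.037),("nose",401,133,.040),("block",408,52,.048),("longmark0",401,187,.032),("mark-30",590,240,.032),("mark+30",215,241,.032)],
B=[("ptr tip",148,272,.037),("ptr mid",178,305,.037),("ptr root",212,345,.037),("nose",672,230,.04),("block",724,170,.048),("mk",637,275,.032),("mk+30",462,192,.032),("mk+60",266,212,.032)])
Cs=dict(A=[(.5811,.2460),(.5827,.2465)],B=[(.5961,-.1863),(.598,-.185)])
for n in "AB":
    c=np.load(f"pics/w{n}.npy",allow_pickle=True).item()
    print([proj(c,[[*C,.032]]).round(1).tolist() for C in Cs[n]])
    for l,u,v,z in D[n]:
        w=ray(c,[S(u,v)],z)[0]
        print(n,l,w.round(4),[(round(float(np.degrees(np.arctan2(*(w-C)[::-1]))),1),round(float(np.hypot(*(w-C))),4)) for C in np.array(Cs[n])])
E
```

```text
[[[323.4, 219.3]], [[322.8, 217.4]]]
A ptr tip [0.6331 0.1919] [(-46.1, 0.0751), (-47.3, 0.0743)]
A ptr tip2 [0.6346 0.1898] [(-46.4, 0.0776), (-47.5, 0.0769)]
A ptr root [0.6211 0.2041] [(-46.3, 0.0579), (-47.9, 0.0572)]
A nose [0.6653 0.245 ] [(-0.7, 0.0842), (-1.0, 0.0826)]
A block [0.6792 0.2438] [(-1.3, 0.0982), (-1.6, 0.0966)]
A longmark0 [0.6554 0.2449] [(-0.8, 0.0743), (-1.2, 0.0727)]
A mark-30 [0.6454 0.2078] [(-30.7, 0.0748), (-31.7, 0.0737)]
A mark+30 [0.6451 0.2814] [(29.0, 0.0732), (29.2, 0.0716)]
[[[324.2, 219.4]], [[322.7, 217.1]]]
B ptr tip [ 0.6546 -0.1375] [(39.9, 0.0762), (40.0, 0.0739)]
B ptr mid [ 0.6483 -0.1431] [(39.6, 0.0678), (39.8, 0.0655)]
B ptr root [ 0.6406 -0.1495] [(39.6, 0.0578), (39.8, 0.0555)]
B nose [ 0.6627 -0.2385] [(-38.1, 0.0846), (-39.6, 0.084)]
B block [ 0.6738 -0.2462] [(-37.6, 0.0981), (-38.9, 0.0975)]
B mk [ 0.6538 -0.2333] [(-39.2, 0.0744), (-40.9, 0.0738)]
B mk+30 [ 0.6695 -0.1985] [(-9.5, 0.0745), (-10.7, 0.0728)]
B mk+60 [ 0.6657 -0.1603] [(20.5, 0.0743), (20.0, 0.0721)]
```

Estimates: A must turn about +45°, B about −78°. With the fingers shut, the linkages bulge about ±37 mm along the tool's y. So I'll push with the flat tool-x side, keep y radial, and rotate the tool with the arc. I'll stop B short first and look.

```bash
cat >> h.py <<'E'
CC=dict(A=np.array([.582,.2462]),B=np.array([.597,-.1857])); SG=dict(A=1,B=-1); YO=dict(A=180,B=0)
ZT=.135
def pose(n,th,back):   # th: post angle deg; back: tool centre behind post
    t=np.radians(th);s=SG[n]; d=s*np.array([-np.sin(t),np.cos(t)])
    p=CC[n]+.115*np.array([np.cos(t),np.sin(t)])-d*back
    yaw=th+90*s+YO[n]; yaw=(yaw+180)%360-180
    return [*p,ZT],[180,0,yaw]
def arc(robot,n,t0,t1,back,vel=.07,step=6):
    k=max(1,int(np.ceil(abs(t1-t0)/step))); mx=0
    f0=robot.observe()["ft_force"]
    for th in np.linspace(t0,t1,k+1)[1:]:
        p,r=pose(n,th,back); g=robot.line_to(p,vel=vel,rotation=r,guard=15)
        f=np.linalg.norm(robot.observe()["ft_force"]-f0); mx=max(mx,f); print(round(th,1),round(f,1),end=" | ")
        if g: print("GUARD");return False
    print("t",robot.observe()["time"]); return True
E
python3 - <<'E'
from plant import robot
from h import *
for n,a,b in (("A",133,179),("B",220,141)):
    for th in np.linspace(a,b,5): print(n,th,np.round(robot.ik(*pose(n,th,.02)),0))
n="B"; p,r=pose(n,219.8,.040)
robot.move_pose([p[0],p[1],.25],r)
print(robot.line_to(p,vel=.15,guard=12), robot.observe()["ft_force"],robot.observe()["tool_pos"])
p,r=pose(n,219.8,.0225)
print(robot.line_to(p,vel=.06,guard=12))
cv2.imwrite("pics/b1w.png",robot.grab_frame("wrist"));cv2.imwrite("pics/b1s.png",robot.grab_frame("scene")[170:350,180:420]);print(robot.observe()["time"],robot.observe()["ft_force"])
E
```

```text
A 133.0 [ 22.  12.  -6.  73.   0. 159.]
A 144.5 [ 21.   8. -10.  72.   0. 146.]
A 156.0 [ 20.   4. -14.  72.   0. 134.]
A 167.5 [ 18.   1. -18.  72.   0. 121.]
A 179.0 [ 16.  -2. -21.  72.   0. 107.]
B 220.0 [-40.   6. -12.  72.   0.  10.]
B 200.25 [-40.   0. -18.  72.   0.  30.]
B 180.5 [-38.  -5. -23.  72.   0.  52.]
B 160.75 [-34.  -8. -26.  72.   0.  75.]
B 141.0 [-29.  -7. -25.  72.   0. 100.]
False [0.74051175 0.32667369 0.43537008] [ 0.53471032 -0.29042608  0.13612544]
False
13.1667 [-0.3502184   0.62257087 -0.46549406]
```

View pics/b1w.png

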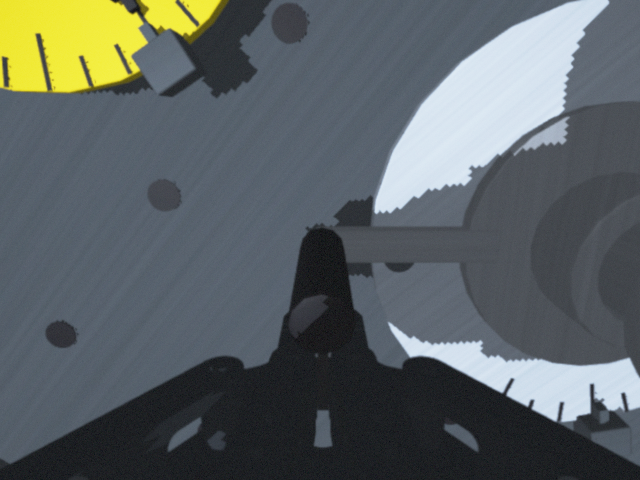

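View pics/b1s.png

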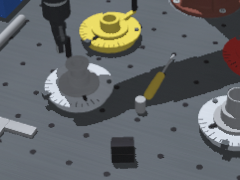

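The wrist view shows the post's top at (323,312), centred in front of the shut fingers, so the approach is right. Now I'll push B to about 6° short.

```bash
sed -i 's/YO=dict(A=180,B=0)/YO=dict(A=0,B=0)/' h.py; python3 - <<'E'
from plant import robot
from h import *
print(arc(robot,"B",219.8,147,.0205))
print(robot.observe()["ft_force"])
p,r=pose("B",147,.045); robot.line_to(p,vel=.15)
robot.line_to([p[0],p[1],.22],vel=.3)
cv2.imwrite("pics/b2t.png",robot.grab_frame("top"))
look(robot,(.597,-.1857),"wB2"); print(robot.observe()["time"])
im=cv2.imread("pics/wB2.png");cv2.imwrite("pics/wB2_z.png",cv2.resize(im[80:205,225:425],(800,500),interpolation=cv2.INTER_CUBIC))
E
```

```text
214.2 0.4 | 208.6 2.0 | 203.0 1.3 | 197.4 1.1 | 191.8 0.9 | 186.2 1.1 | 180.6 1.7 | 175.0 1.7 | 169.4 1.4 | 163.8 1.0 | 158.2 0.9 | 152.6 0.7 | 147.0 0.6 | t 17.3083
True
[-0.45091628  0.02657604 -0.58954588]
19.3667
```

View pics/wB2_z.png

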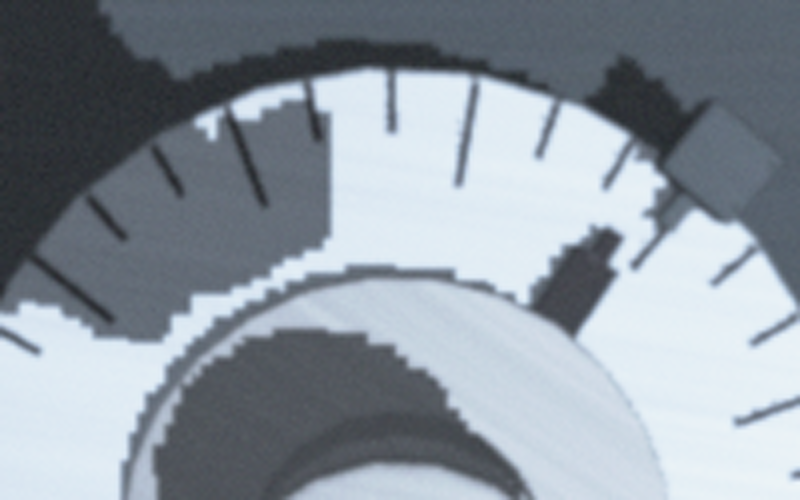

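View pics/wB2.png

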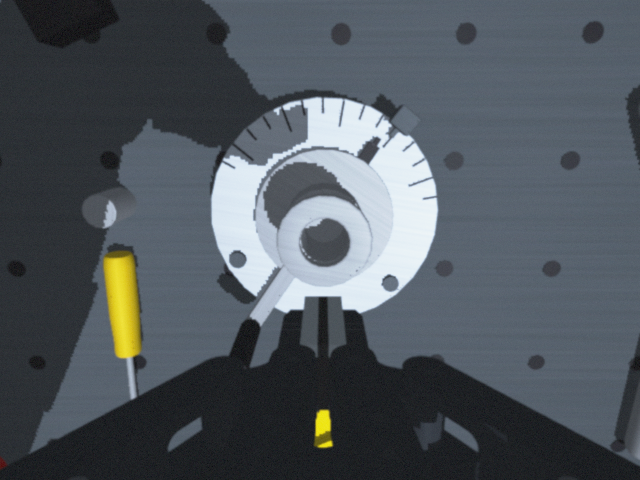

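```bash
python3 - <<'E'
from h import *
S=lambda p:(225+(p[0]+.5)/4-.5,80+(p[1]+.5)/4-.5)
c=np.load("pics/wB2.npy",allow_pickle=True).item()
L=ray(c,[S(p) for p in [(635,267),(458,185),(266,206),(112,320),(738,422)]],.032)
f=least_squares(lambda q:np.hypot(L[:,0]-q[0],L[:,1]-q[1])-q[2],[.597,-.186,.074]);print(f.x,f.fun.round(4))
ang=lambda w,C:np.degrees(np.arctan2(*(w-C)[::-1])).round(1)
for C in (f.x[:2],np.array([.597,-.1857]),np.array([.598,-.185])):
  print([ang(w,C) for w in L])
  for l,p,z in [("tip",(613,237),.037),("tip",(613,237),.042),("root",(557,318),.037),("root",(557,318),.042),("nose",(668,227),.040),("nose",(668,227),.036),("block",(720,162),.048)]:
    w=ray(c,[S(p)],z)[0]; print(l,z,ang(w,C),np.hypot(*(w-C)).round(4))
E
```

```text
[ 0.59627907 -0.18684517  0.07385725] [ 0.0001  0.     -0.0001  0.0001 -0.0001]
[np.float64(-39.0), np.float64(-8.9), np.float64(20.6), np.float64(50.5), np.float64(-68.7)]
tip 0.037 -33.1 0.0757
tip 0.042 -32.6 0.0756
root 0.037 -32.8 0.0572
root 0.042 -32.2 0.0573
nose 0.04 -38.1 0.0832
nose 0.036 -38.6 0.0835
block 0.048 -37.4 0.0974
[np.float64(-40.1), np.float64(-9.9), np.float64(20.0), np.float64(50.3), np.float64(-69.5)]
tip 0.037 -34.1 0.0758
tip 0.042 -33.6 0.0756
root 0.037 -34.2 0.0572
root 0.042 -33.5 0.0573
nose 0.04 -39.1 0.0834
nose 0.036 -39.5 0.0836
block 0.048 -38.2 0.0975
[np.float64(-41.0), np.float64(-10.6), np.float64(19.7), np.float64(50.6), np.float64(-70.4)]
tip 0.037 -35.0 0.0753
tip 0.042 -34.5 0.0752
root 0.037 -35.3 0.0568
root 0.042 -34.6 0.0569
nose 0.04 -39.9 0.083
nose 0.036 -40.3 0.0833
block 0.048 -38.8 0.0971
```

B is about 5.2° short, since clip is ≈ −38.0° and pointer ≈ −32.8°. The push model was accurate to about 0.2°. I'll finish B, look, then start A.

```bash
python3 - <<'E'
from plant import robot
from h import *
p,r=pose("B",147,.040); robot.move_pose([p[0],p[1],.21],r); robot.line_to(p,vel=.2,guard=12)
print(robot.observe()["ft_force"])
p,r=pose("B",147,.0215); robot.line_to(p,vel=.08,guard=12)
print(arc(robot,"B",147.5,141.9,.0205,step=3,vel=.05))
p,r=pose("B",141.9,.045); robot.line_to(p,vel=.15)
robot.line_to([p[0],p[1],.22],vel=.3)
look(robot,(.597,-.1857),"wB3"); print(robot.observe()["time"])
im=cv2.imread("pics/wB3.png");cv2.imwrite("pics/wB3_z.png",cv2.resize(im[80:205,225:425],(800,500),interpolation=cv2.INTER_CUBIC))
E
```

```text
[ 0.52390135  0.57562519 -0.03006253]
144.7 0.3 | 141.9 1.0 | t 21.8083
True
23.725
```

View pics/wB3_z.png

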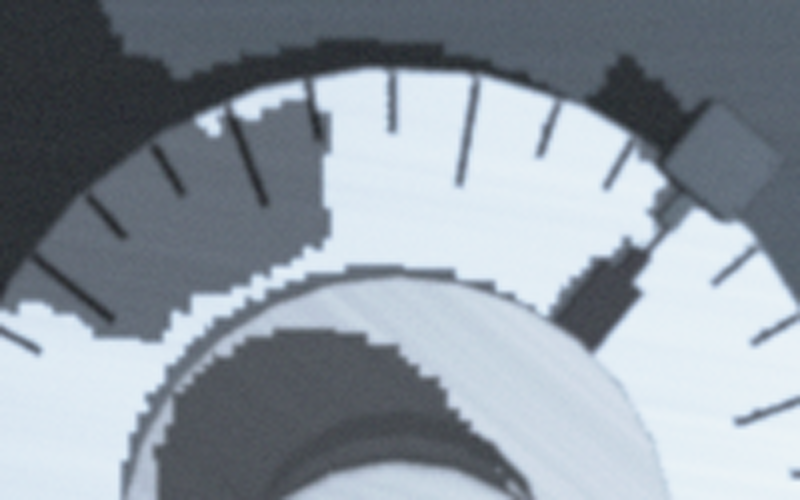

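```bash
cat >> h.py <<'E'
S=lambda p:(225+(p[0]+.5)/4-.5,80+(p[1]+.5)/4-.5)
def meas(name,long,pts):
    c=np.load(f"pics/{name}.npy",allow_pickle=True).item(); L=ray(c,[S(p) for p in long],.032)
    f=least_squares(lambda q:np.hypot(L[:,0]-q[0],L[:,1]-q[1])-q[2],[*L.mean(0)-[.05,0],.074]);C=f.x[:2];print(f.x.round(4),f.fun.round(4))
    for l,p,z in pts:
        w=ray(c,[S(p)],z)[0]; print(l,np.degrees(np.arctan2(*(w-C)[::-1])).round(1),np.hypot(*(w-C)).round(4))
E
python3 - <<'E'
from h import *
meas("wB3",[(635,267),(458,185),(266,206),(112,320),(738,422)],[("tip",(642,257),.037),("root",(583,333),.037),("nose",(668,227),.04),("block",(720,162),.048)])
meas("wA",[(401,187),(590,240),(215,241),(88,379),(718,376)],[("tip",(678,302),.037),("root",(607,368),.037),("nose",(401,133),.04),("block",(408,52),.048)])
E
```

```text
[ 0.5962 -0.1867  0.0738] [ 0.0001  0.     -0.0001  0.0001 -0.0001]
tip -38.3 0.076
root -38.7 0.0579
nose -38.1 0.0832
block -37.3 0.0973
[0.5825 0.2443 0.0728] [ 0.0001 -0.0001  0.     -0.      0.    ]
tip -46.2 0.0742
root -46.2 0.0557
nose 0.5 0.0829
block -0.3 0.0968
```

B reads −38.4° against the clip's ≈ −38°, well inside 3.4°. Now A: pointer −46.2°, clip ≈ +0.2°.

```bash
sed -i 's/A=np.array(\[.582,.2462\])/A=np.array([.5823,.2450])/' h.py; python3 - <<'E'
from plant import robot
from h import *
p,r=pose("A",133.8,.042); robot.move_pose([p[0],p[1],.26],r); print(robot.line_to(p,vel=.2,guard=12))
p,r=pose("A",133.8,.0225); print(robot.line_to(p,vel=.06,guard=12))
cv2.imwrite("pics/a1w.png",robot.grab_frame("wrist"))
print(robot.observe()["time"],robot.observe()["ft_force"])
E
```

```text
False
False
27.575 [-0.35489648 -0.13571516  0.56799836]
```

View pics/a1w.png

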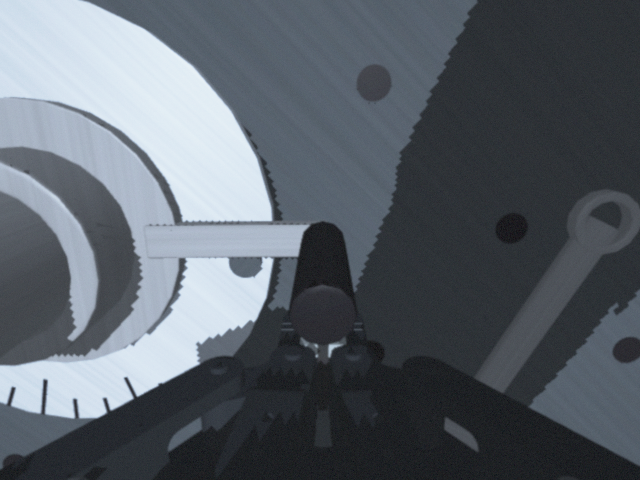

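The post's top, at (323,315), is centred in front of the fingers. I'll push A to 176°.

```bash
python3 - <<'E'
from plant import robot
from h import *
print(arc(robot,"A",133.8,176,.0205))
p,r=pose("A",176,.045); robot.line_to(p,vel=.15)
robot.line_to([p[0],p[1],.22],vel=.3)
look(robot,(.5823,.2450),"wA2"); print(robot.observe()["time"])
im=cv2.imread("pics/wA2.png");cv2.imwrite("pics/wA2_z.png",cv2.resize(im[80:205,225:425],(800,500),interpolation=cv2.INTER_CUBIC))
E
```

```text
139.1 1.6 | 144.4 0.3 | 149.6 1.0 | 154.9 1.5 | 160.2 0.9 | 165.4 1.3 | 170.7 1.1 | 176.0 1.8 | t 30.0083
True
32.575
```

View pics/wA2_z.png

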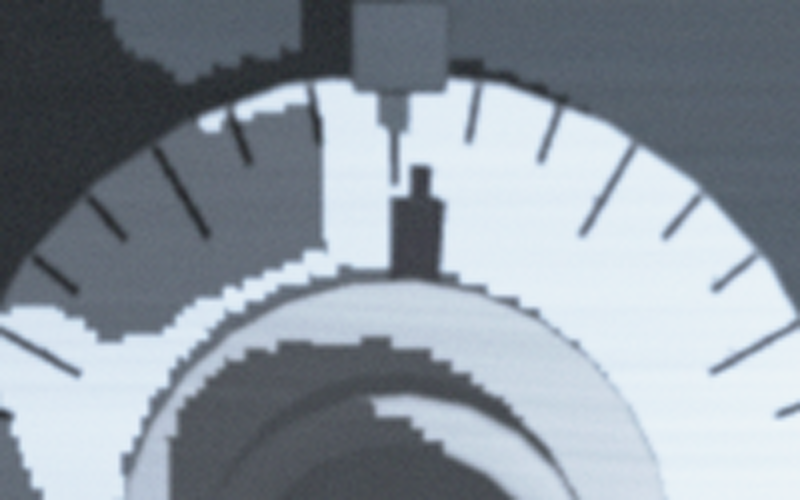

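```bash
python3 - <<'E'
from h import *
meas("wA2",[(394,183),(584,235),(208,236),(80,374),(712,372)],[("tip",(421,168),.037),("step",(418,200),.037),("root",(415,272),.037),("nose",(393,128),.04),("block",(400,45),.048)])
E
```

```text
[0.5821 0.2442 0.0731] [-0.  0.  0.  0. -0.]
tip -3.4 0.0761
step -3.3 0.0702
root -3.6 0.0567
nose 0.5 0.0832
block -0.3 0.0974
```

```bash
python3 - <<'E'
from plant import robot
from h import *
p,r=pose("A",175.5,.040); robot.move_pose([p[0],p[1],.21],r); robot.line_to(p,vel=.2,guard=12)
p,r=pose("A",175.5,.0215); robot.line_to(p,vel=.08,guard=12)
print(arc(robot,"A",175.5,179.6,.0205,step=3,vel=.05))
p,r=pose("A",179.6,.045); robot.line_to(p,vel=.15)
robot.line_to([p[0],p[1],.22],vel=.3)
look(robot,(.5823,.2450),"wA3"); print(robot.observe()["time"])
im=cv2.imread("pics/wA3.png");cv2.imwrite("pics/wA3_z.png",cv2.resize(im[80:205,225:425],(800,500),interpolation=cv2.INTER_CUBIC))
E
```

```text
177.6 1.3 | 179.6 1.1 | t 35.55
True
38.0583
```

View pics/wA3_z.png

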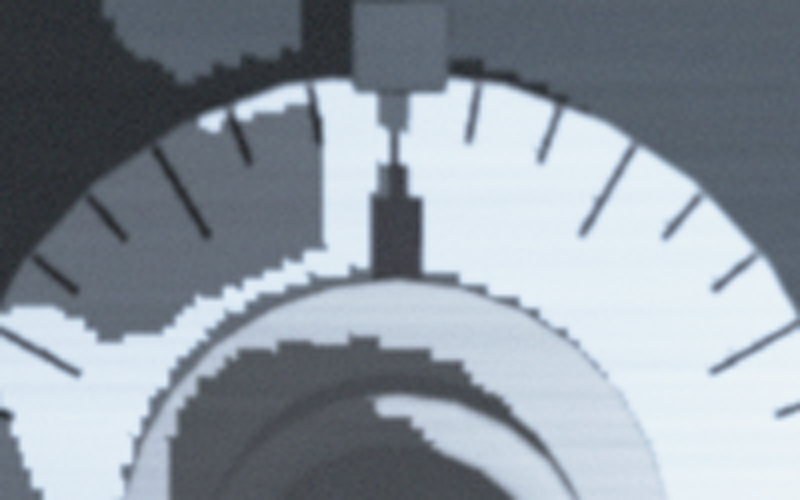

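A's pointer tip, at (396,165), now sits under the clip nose at (393,128). One last overview before I hand in.

```bash
python3 - <<'E'
from plant import robot
from h import *
meas("wA3",[(394,183),(584,235),(208,236),(80,374),(712,372)],[("tip",(397,166),.037),("step",(397,197),.037),("root",(397,272),.037),("nose",(393,128),.04),("block",(400,45),.048)])
cv2.imwrite("pics/fs.png",robot.grab_frame("scene"))
E
```

```text
[0.5821 0.2442 0.0731] [-0.  0.  0.  0. -0.]
tip 0.0 0.0763
step 0.0 0.0706
root -0.0 0.0566
nose 0.5 0.0832
block -0.3 0.0974
```

View pics/fs.png

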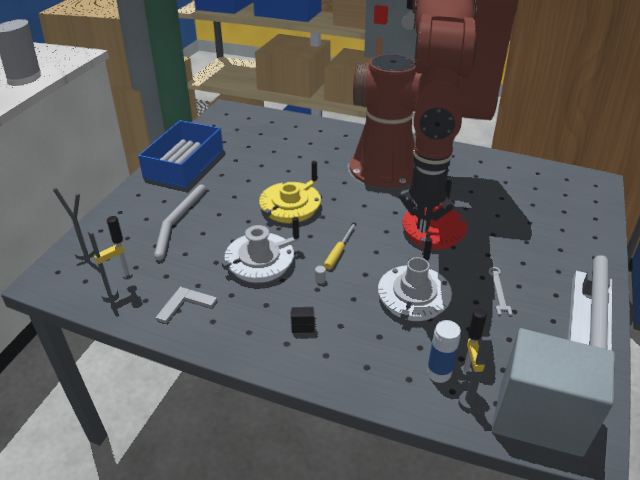

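The scene view shows both tubes upright, at (419,270) and (258,240), and the other things where they were. The gripper hangs free above stand A.

```bash
python3 - <<'E'
from plant import robot
s=robot.observe();print(s["time"],s["tool_pos"],s["ft_force"])
robot.job_done()
E
```

```text
38.1083 [0.58945766 0.24510986 0.29997518] [-0.11703508 -0.78143525  0.51826093]
the job is handed in; nothing more can be done
```

Both rings were turned until their pointers lined up with the clips, and I handed the job in at about 38 s. I pushed each post with the flat side of the shut fingers, ring B by about −78° and ring A by about +46°. Each push stopped a few degrees short for a look, then a small second push finished it. Wrist-force changes read at the end of each step were at most 2 N.

- **Stand A:** in the last wrist picture the pointer reads 0.0° and the clip −0.3° to +0.5° (block and nose).
- **Stand B:** the pointer reads −38.3° to −38.7° and the clip −37.3° (block) to −38.1° (nose). The spread is at most about 1.4°, against 3.4° allowed.
- **Everything else:** by eye in the scene picture, both tubes stand upright and the other things are where they were. The clip noses kept the same measured angles.
- **Disagreements:** the first centre estimates, from the plate outlines, differed by about 2 mm from those found from the scale marks. I used the scale-mark centres for the readings. No check failed.

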